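# Slide the clipboard out over the edge of the packing riser

## Task

Push the small clipboard along the top of the low plywood riser, towards the riser's long edge on the side away from the robot, until its clip end sticks out squarely past that edge by 4 cm, ready for the packer to grab. Only push or slide it: do not lift or tip it, and leave the slip pad and everything else where they are.

Things in the scene. Friction and masses are not known exactly. Their poses are not given: they have to be found in the camera images.
- clipboard: thin rigid wooden clipboard, 120 (its x) x 100 (y) x 6 mm thick, 110 to 230 g, paper on top, steel clip (60 wide, 23 deep, 12 mm high) at its +x end. Lies loose and flat on the riser, left or right of the label box (slip pad on the other side), clip end towards the riser's far edge, 15 to 60 mm back from it, up to 11 degrees askew. Origin: centre of underside; x towards the clip end, z up
- clip_end (a point): middle of the clipboard's clip end, on its underside, 60 mm from the clipboard's origin along +x; axes as the clipboard's
- riser: fixed low plywood stand, 240 (x) x 500 (y) x 60 mm high, flat top with no rim, standing a little turned on the table; origin centre of its underside on the table; its +x side faces away from the robot
- riser_edge (a point): middle of the top of the riser's far long edge, 120 mm from the riser's centre along +x and 60 mm up, level with the top surface; x points straight out past the edge, y along the edge, z up. The overhang is the x of clip_end in this frame
- slip_pad: pad of blank slips lying flat on the riser beside the clipboard, 120 x 100 x 12 mm, white paper on card with a grey gummed strip at one end and NO clip; leave alone; origin centre of underside
- label_box: small cardboard box 36 x 28 x 38 mm high standing on the riser between clipboard and slip pad; leave alone; origin centre of underside
- tape_roll: roll of yellowish packing tape lying flat near the riser's +y end, 64 outer diameter, 45 mm high; leave alone; origin centre of underside
- jar_tall: jar on the table beyond the riser's +y end, 72 diameter, 150 mm high; leave alone; origin centre of underside
- jar_low: jar on the table beyond the riser's +y end, 80 diameter, 100 mm high; leave alone; origin centre of underside
- film_roll: upright white film roll on the table beyond the riser's -y end, 96 diameter, 180 mm high; leave alone; origin centre of underside
- ink_stamp: wooden hand stamp standing on the table beyond the riser's -y end, 36 diameter, 72 mm high; leave alone; origin centre of underside
Things that resemble listed ones, but are neither listed nor needed, are in the scene too. What is shaped like the clipboard but orange or turquoise is not meant.

How it is judged:
By the outcome, as a careful person would: the job done as asked, in the order asked, and still so for the second after the job is handed in, with the robot touching nothing.
It also fails if it takes over 35 s, if anything falls off the work surface, if the arm or the gripper's body presses on something with over 40 N, if the wrist force passes 120 N, or if a joint passes its speed limit or range.

## Robot

A 7-joint arm with a two-finger parallel gripper is mounted at the origin on the work surface. World frame = base frame: x ahead of the robot, y to its left, z up, the work surface at z = 0. Lengths are in m, angles in rad, forces in N, time in s.
With the tool pointing down it reaches from about 0.4 to 0.85 m from the base axis. Payload 4.5 kg.
Tool frame: the origin (TCP) lies midway between the tips of the shut fingers; the grasp point (between the pads) lies 19 mm behind it; z points along the fingers, y is the direction in which the jaws open and shut (so a half turn about z gives the same grasp; the last joint's range is limited). The gripper opens to 88 mm and grips with 3 to 60 N. Pads are 18 mm wide; open, the fingers measure 123 mm over their backs; the gripper's body (75 mm by 187 mm) begins 45 mm behind the grasp point.
Start: joints at [1.141, 0.689, -0.195, 1.565, 0.157, 0.902, -0.215], TCP at [0.28, -0.559, 0.239] pointing down, gripper open.
Joint ranges: [-3.01, 3.01], [-0.46, 2.08], [-1.47, 1.51], [0.13, 2.56], [-1, 4.14], [0.04, 2.09], [-2.66, 2.66]. Speed limits (rad/s): [2.57, 2.57, 3.14, 3.14, 3.14, 3.14, 3.14].

## Interface

Orientations are given as a unit quaternion [x, y, z, w].
In Python, from plant import r gives the robot as it stands.
- The arm moves only by the tool play_rows, never from a script. Its argument "targets" is a list of rows, each an object of numbers: "jaw": the closure, from 0 (fully open) to 1 (shut); "dx", "dy", "dz": the shift along the tool's x, y, z in m; "yaw": the turn about the tool's z in rad. A call has exactly 5 rows; each row shifts and turns the pose as measured when the row begins, along the tool's axes as they then stand; what a row does not reach is not made up. A row lasts 1/10 s, in which the tool goes at most 50 mm and 8.59 degrees, less where a joint would pass 70% of its speed; a pose out of reach is approached as far as the arm can. A call with a gripper value outside its range is refused whole. The fingers move at their own pace and stop on an object; "squeeze" is the grip in N (left out, the last holds). Time passes only in rows, so rows that do not move let the fingers close, or fill a call up. It gives the time, the measured TCP pose, the force and the opening at its end, in the units of the state.
- r.get_state(): the state, without advancing time (a new reading comes with each control period).
- r.snapshot(name): name is "scene" or "top"; returns a dict with "frame" (480x640x3 uint8, red, green, blue), "z_map" (480x640 float32, m along the optical axis (not along the pixel's ray), 0 where there is no reading), "mtx" (3x3 intrinsics, pixels), "position" and "orientation" of the camera in the world. Camera axes: x right, y up, looking along -z (the intrinsics and any distortion apply to the point x, -y, -z); pixel columns grow to the right and rows downward; lengths in m; the calibration is good to about 2 mm. A picture is of the moment at which its call begins.
- r.finish_job(): hands the job in, once; it reports no verdict.
The state is a dict: "clock": time; "q": joint angles; "qd": joint speeds; "joint_torque": joint torques, N m; "tool_pos": TCP position; "eef_rot": TCP orientation; "contact_force": force on the tool from outside, world axes, zero at the start; "moment": the same for the moment, N m; "opening": opening from 0.0 (shut) to 1.0 (fully open).
Only numpy, scipy, OpenCV 4.12 (cv2) and the standard library are available. Lean on these libraries where they do the work, as an engineer would, in place of code of your own. Each camera call takes 0.05 s, during which the arm holds its last target.

## Working session

There is one attempt and no reset: what is moved stays moved. The work goes in short steps, Python scripts to look and compute and a tool call to move; the robot and the scene stay as the last step left them, time stands still between calls to the robot, and variables do not carry over. Pictures are saved under pics/ and viewed, and the job is handed in when it is done.

Besides the shell and the picture viewer there is one more tool, called after "Emit:" by a JSON object that holds its "fn" and its "kwargs". play_rows: Moves the arm, as the interface text tells. Its arguments: {"type":"object","properties":{"targets":{"type":"array"},"squeeze":{"type":"number"}},"required":["targets"]}

```bash
mkdir -p pics; ls
cat > h.py <<'E'
import numpy as np, cv2
from scipy.spatial.transform import Rotation as R
from plant import r
def snap(n):
    s=r.snapshot(n); np.savez(f'{n}.npz',**{k:np.array(v) for k,v in s.items()}); return s
def load(n): return dict(np.load(f'{n}.npz'))
def world(s,uv,z=None):
    """pixel->world; if z given intersect plane z, else use depth"""
    K=np.array(s['mtx']);u,v=uv
    d=np.array([(u-K[0,2])/K[0,0],-(v-K[1,2])/K[1,1],-1.])
    M=R.from_quat(s['orientation']).as_matrix();p=np.array(s['position'])
    w=M@d
    if z is None: return p+w*s['z_map'][int(round(v)),int(round(u))]
    return p+w*(z-p[2])/w[2]
def cloud(s):
    K=np.array(s['mtx']);v,u=np.mgrid[:480,:640]
    d=np.stack([(u-K[0,2])/K[0,0],-(v-K[1,2])/K[1,1],-np.ones(u.shape)],-1)*s['z_map'][...,None]
    return d@R.from_quat(s['orientation']).as_matrix().T+np.array(s['position'])
E
python3 - <<'E'
from h import *
print(r.get_state())
for n in ['scene','top']:
    s=snap(n); cv2.imwrite(f'pics/{n}0.png',s['frame'][...,::-1]); print(n,{k:v for k,v in s.items() if k not in('frame','z_map')})
E
```

```text
pics
{'clock': 0.0, 'q': array([ 1.14081456,  0.68997039, -0.19448235,  1.56634103,  0.1573021 ,
        0.90252454, -0.21510894]), 'qd': array([ 0.00013092,  0.00188178, -0.00074837,  0.00103084, -0.00010734,
       -0.00032807,  0.00084029]), 'joint_torque': array([ 9.01577423e-04, -5.27566159e+01, -1.26624450e+00, -1.53429848e+01,
       -5.25049295e-02,  6.64291583e-03,  1.46079806e-04]), 'tool_pos': array([ 0.27923514, -0.55843892,  0.23791853]), 'eef_rot': array([ 9.73227185e-01,  2.29843400e-01, -2.90662931e-04, -8.79986217e-04]), 'contact_force': array([-0.55218877,  0.45893762,  0.29759595]), 'moment': array([-0.05732878,  0.02380271,  0.02370013]), 'opening': 0.9992180294706201}
scene {'mtx': array([[531.41664558,   0.        , 318.97485728],
       [  0.        , 531.41664558, 236.48404941],
       [  0.        ,   0.        ,   1.        ]]), 'position': array([ 1.23497058, -0.8028219 ,  0.78904375]), 'orientation': array([0.44259282, 0.16827707, 0.31208491, 0.82364885])}
top {'mtx': array([[541.93028319,   0.        , 322.08920381],
       [  0.        , 541.93028319, 239.1609729 ],
       [  0.        ,   0.        ,   1.        ]]), 'position': array([0.25752756, 0.01481388, 1.56158855]), 'orientation': array([-0.05891988,  0.06368276,  0.7107768 , -0.69804677])}
```

View pics/scene0.png

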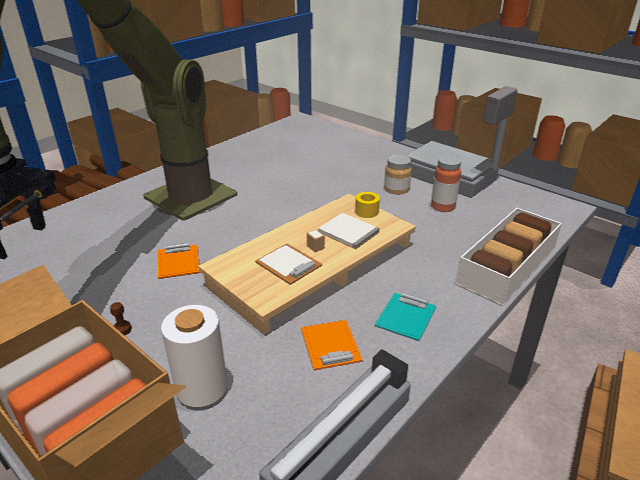

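View pics/top0.png

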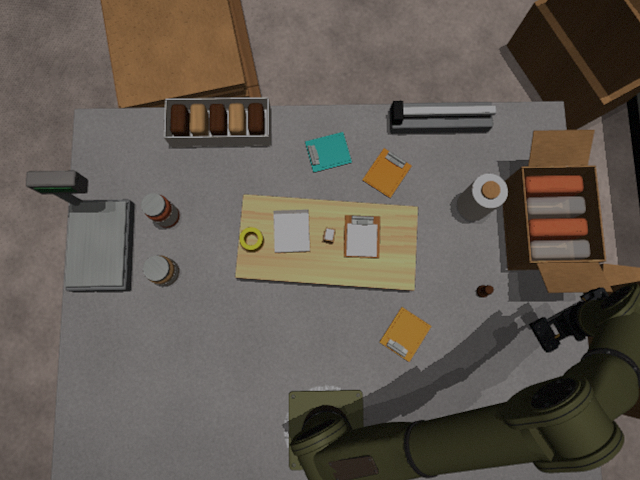

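Scene: riser centred near top-pixel (328,242); the clipboard is right of the label box at about (362,237), its clip at (362,220); slip pad at (291,231), tape roll at (251,239). I now measure.

```bash
cat > meas.py <<'E'
from h import *
import sys
def riser(s,tag=''):
    c=cloud(s); z=c[...,2]
    m=(z>0.045)&(z<0.074)&(c[...,0]>0.2)&(c[...,0]<0.9)&(abs(c[...,1])<0.5)
    m=m.astype(np.uint8); n,l,st,_=cv2.connectedComponentsWithStats(m)
    i=1+np.argmax(st[1:,4]); P=c[l==i]
    print(tag,'riser n',len(P),'z med',np.median(P[:,2]))
    print('  rect',cv2.minAreaRect(P[:,:2].astype(np.float32)))
    return P
if __name__=='__main__':
    for n in ['scene','top']:
        s=load(n); riser(s,n)
        f=s['frame'][...,::-1]
        (x0,x1,y0,y1)=(195,425,185,335) if n=='scene' else (230,425,185,300)
        cv2.imwrite(f'pics/{n}_crop0.png',cv2.resize(f[y0:y1,x0:x1],None,fx=3.4,fy=3.4,interpolation=cv2.INTER_CUBIC))
E
python3 meas.py
```

```text
scene riser n 12063 z med 0.06063357390747848
  rect ((0.5126380920410156, -0.015650272369384766), (0.5041244029998779, 0.24828708171844482), 84.62091064453125)
top riser n 13807 z med 0.060992993785603966
  rect ((0.5139922499656677, -0.012848436832427979), (0.5017187595367432, 0.24153275787830353), 84.90409088134766)
```

View pics/top_crop0.png

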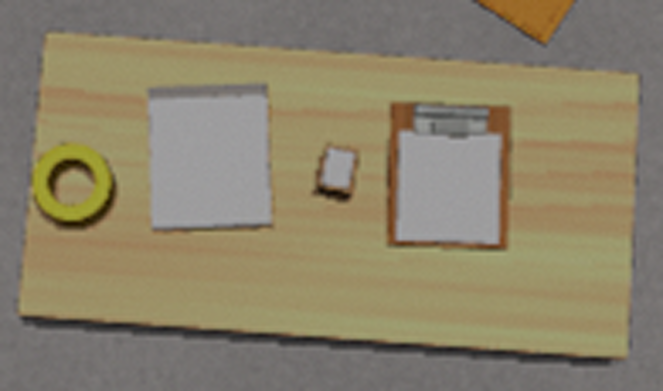

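View pics/scene_crop0.png

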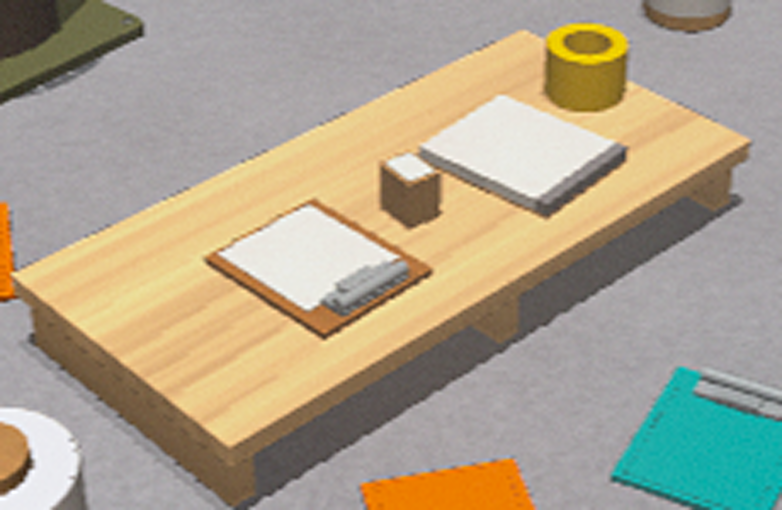

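```bash
cat > meas2.py <<'E'
from h import *
from scipy.optimize import least_squares
def proj(s,P):
    M=R.from_quat(s['orientation']).as_matrix();q=(np.atleast_2d(P)-np.array(s['position']))@M
    K=np.array(s['mtx']);return np.c_[K[0,2]+K[0,0]*q[:,0]/-q[:,2],K[1,2]+K[1,1]*q[:,1]/q[:,2]]
def boardmask(s,ctr):
    f=s['frame']; hsv=cv2.cvtColor(f,cv2.COLOR_RGB2HSV).astype(int)
    c=cloud(s); near=np.linalg.norm(c[...,:2]-np.array(ctr),axis=-1)<0.1
    near&=(c[...,2]>0.05)&(c[...,2]<0.085)
    brown=(f[...,0].astype(int)>f[...,2]+25)&(f[...,1].astype(int)<0.66*f[...,0])
    grey=hsv[...,1]<50
    m=(near&(brown|grey)).astype(np.uint8)
    m=cv2.morphologyEx(m,cv2.MORPH_CLOSE,np.ones((3,3)))
    n,l,st,_=cv2.connectedComponentsWithStats(m); i=1+np.argmax(st[1:,4])
    return (l==i).astype(np.uint8)
def fit(s,ctr):
    m=boardmask(s,ctr); cs,_=cv2.findContours(m,cv2.RETR_EXTERNAL,cv2.CHAIN_APPROX_NONE)
    cc=max(cs,key=len)[:,0]
    W=np.array([world(s,p,0.066)[:2] for p in cc])
    return m,cv2.minAreaRect(W.astype(np.float32)),W
def edges(s):
    """riser far edge & others: from cloud-mask contour at plane .06"""
    c=cloud(s); z=c[...,2]
    m=((z>0.045)&(z<0.08)&(c[...,0]>0.3)&(c[...,0]<0.75)&(abs(c[...,1])<0.4)).astype(np.uint8)
    n,l,st,_=cv2.connectedComponentsWithStats(m); m=(l==1+np.argmax(st[1:,4])).astype(np.uint8)
    cs,_=cv2.findContours(m,cv2.RETR_EXTERNAL,cv2.CHAIN_APPROX_NONE); cc=max(cs,key=len)[:,0]
    W=np.array([world(s,p,0.06)[:2] for p in cc])
    return m,W
if __name__=='__main__':
    out=[]
    for n in ['scene','top']:
        s=load(n)
        c0=world(s,(362,237) if n=='top' else (288,262),0.066)[:2]
        m,rc,W=fit(s,c0); print(n,'board',rc,m.sum())
        mr,Wr=edges(s); print('  riser',cv2.minAreaRect(Wr.astype(np.float32)))
        f=s['frame'][...,::-1].copy()
        bx=cv2.boxPoints(rc); rx=cv2.boxPoints(cv2.minAreaRect(Wr.astype(np.float32)))
        print('  corners',bx.round(4).tolist())
        big=cv2.resize(f,None,fx=4,fy=4,interpolation=cv2.INTER_CUBIC)
        for b,z,col in((bx,.066,(255,0,0)),(rx,.06,(0,0,255))):
            q=proj(s,np.c_[b,np.full(4,z)])*4+1.5
            cv2.polylines(big,[q.round().astype(int).reshape(-1,1,2)],True,col,1)
        x0,y0=(190,180) if n=='scene' else (235,185)
        cv2.imwrite(f'pics/{n}_fit0.png',big[4*y0:4*y0+600,4*x0:4*x0+800])
E
python3 meas2.py
```

```text
scene board ((0.5275750756263733, -0.11159252375364304), (0.09860653430223465, 0.11689820140600204), 87.03709411621094) 1244
  riser ((0.5203453302383423, -0.020919442176818848), (0.5091874003410339, 0.25341710448265076), 84.9230728149414)
  corners [[0.4666999876499176, -0.15780000388622284], [0.5834000110626221, -0.1639000028371811], [0.5885000228881836, -0.06539999693632126], [0.4717999994754791, -0.059300001710653305]]
top board ((0.5261469483375549, -0.10704296827316284), (0.09545014053583145, 0.11674776673316956), 87.91707611083984) 1378
  riser ((0.513239860534668, -0.013012856245040894), (0.4993286430835724, 0.2407880276441574), 84.87728881835938)
  corners [[0.4661000072956085, -0.1526000052690506], [0.5827000141143799, -0.15690000355243683], [0.5861999988555908, -0.061500001698732376], [0.46950000524520874, -0.05719999969005585]]
```

View pics/scene_fit0.png

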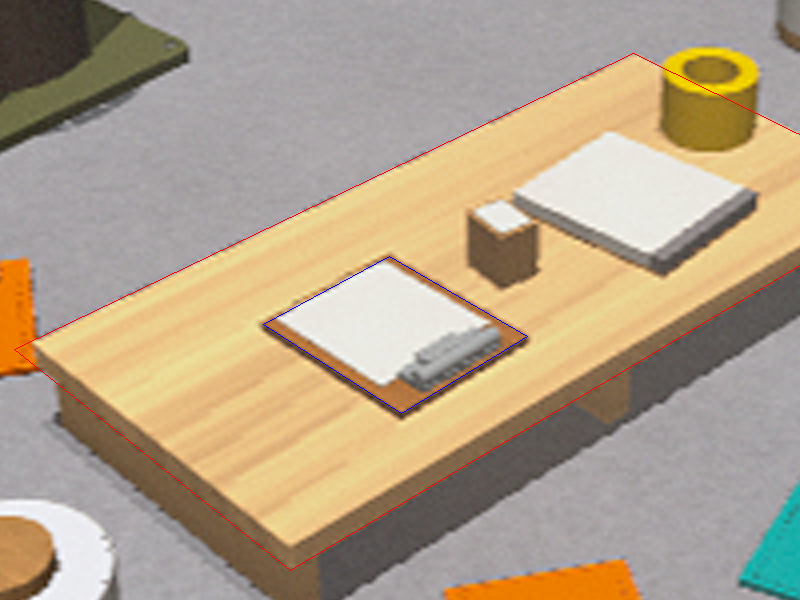

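View pics/top_fit0.png

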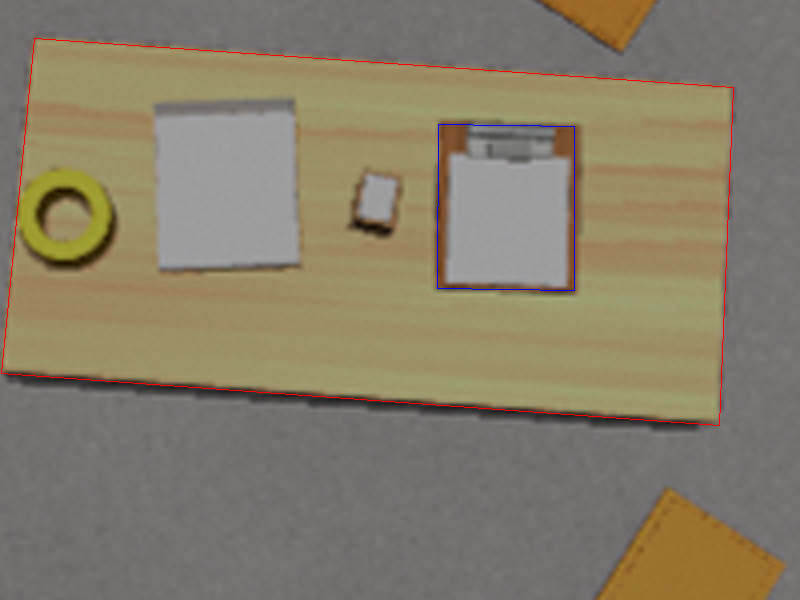

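```bash
cat > ef.py <<'E'
from h import *
from meas2 import proj
from scipy.optimize import least_squares
from scipy.ndimage import map_coordinates
def rectpts(p,L,Wd,sides,n):
    t=(np.arange(n)+.5)/n-.5; t=t*0.9
    o=[];nr=[]
    for sd in sides:
        if sd=='+x':o.append(np.c_[np.full(n,L/2),t*Wd]);nr.append(np.tile([1,0],(n,1)))
        if sd=='-x':o.append(np.c_[np.full(n,-L/2),t*Wd]);nr.append(np.tile([-1,0],(n,1)))
        if sd=='+y':o.append(np.c_[t*L,np.full(n,Wd/2)]);nr.append(np.tile([0,1],(n,1)))
        if sd=='-y':o.append(np.c_[t*L,np.full(n,-Wd/2)]);nr.append(np.tile([0,-1],(n,1)))
    o=np.vstack(o);nr=np.vstack(nr);c,s=np.cos(p[2]),np.sin(p[2]);A=np.array([[c,-s],[s,c]])
    return o@A.T+p[:2],nr@A.T,nr
def fit(s,p,L,Wd,z,sides,n=60,rng=0.006,it=8,chan=None):
    img=s['frame'].astype(float)
    if chan is not None: img=img@np.array(chan)
    else: img=img.mean(-1)
    img=cv2.GaussianBlur(img,(0,0),0.7)
    p=np.array(p,float);h=np.linspace(-1,1,61)
    for k in range(it):
        w=rng*(1 if k<4 else .6)
        P,N,_=rectpts(p,L,Wd,sides,n)
        Q=P[:,None]+N[:,None]*(h*w)[None,:,None]
        q=proj(s,np.c_[Q.reshape(-1,2),np.full(Q[...,0].size,z)])
        I=map_coordinates(img,[q[:,1],q[:,0]],order=1).reshape(len(P),-1)
        per=n; off=np.zeros(len(P)); G=np.abs(np.gradient(I,axis=1)); 
        # centroid of gradient energy around peak
        G=G*np.exp(-(h/0.8)**2)
        pk=G.argmax(1); off=h[pk]*w; ok=G.max(1)>1
        def res(d):
            P2,N2,_=rectpts(p+d,L,Wd,sides,n)
            return (np.einsum('ij,ij->i',P+N*off[:,None]-P2,N2))[ok]*1000
        sol=least_squares(res,np.zeros(3),loss='soft_l1',x_scale=[.001,.001,.01],f_scale=.7)
        p=p+sol.x
    rr=res(np.zeros(3)); side_off=[np.median(off[i*n:(i+1)*n])*1000 for i in range(len(sides))]
    return p,dict(zip(sides,np.round(side_off,2)))
def overhang(b,rz):
    c,s=np.cos(rz[2]),np.sin(rz[2]);e=b[:2]+0.06*np.array([np.cos(b[2]),np.sin(b[2])])-rz[:2]
    return c*e[0]+s*e[1]-0.12, -s*e[0]+c*e[1], np.degrees(b[2]-rz[2])
if __name__=='__main__':
    import sys
    for n in ['top','scene']:
        s=load(n)
        R0,o=fit(s,[.5135,-.013,-.089],.24,.5,.06,['+x','-x','+y','-y'] if n=='top' else ['+x','-x','-y'],rng=.008); print(n,'riser',R0.round(4),np.degrees(R0[2]).round(2),o)
        b0=[.527,-.109,-.04] if len(sys.argv)<4 else [float(v) for v in sys.argv[1:4]]
        B,o=fit(s,b0,.12,.1,.066,['+x','-x','+y','-y'],rng=.006,chan=[0,0,1]); print('  board',B.round(4),np.degrees(B[2]).round(2),o,'overhang,y,yaw',np.round(overhang(B,R0),4))
        big=cv2.resize(s['frame'][...,::-1],None,fx=4,fy=4,interpolation=cv2.INTER_CUBIC)
        for p,L,w,z in((R0,.24,.5,.06),(B,.12,.1,.066)):
            c=np.array([[1,1],[1,-1],[-1,-1],[-1,1]])*[L/2,w/2];A=np.array([[np.cos(p[2]),-np.sin(p[2])],[np.sin(p[2]),np.cos(p[2])]])
            q=proj(s,np.c_[c@A.T+p[:2],np.full(4,z)])*4+1.5
            cv2.polylines(big,[q.round().astype(int).reshape(-1,1,2)],True,(0,0,255),1)
        x0,y0=(190,180) if n=='scene' else (235,165)
        cv2.imwrite(f'pics/{n}_ef.png',big[4*y0:4*y0+600,4*x0:4*x0+800])
E
python3 ef.py
python3 - <<'E'
from h import *
# heights: triangulate box top? use depth: board/paper, riser, box
for n,pts in (('top',[(362,245),(345,270),(329,232),(362,219)]),('scene',[(285,258),(240,275),(312,250),(300,268)])):
    s=load(n)
    for p in pts: print(n,p,world(s,p).round(4))
E
```

```text
top riser [ 0.5144 -0.0133 -0.0905] -5.19 {'+x': np.float64(0.0), '-x': np.float64(0.0), '+y': np.float64(-0.08), '-y': np.float64(-0.32)}
  board [ 0.5297 -0.1089 -0.0475] -2.72 {'+x': np.float64(0.0), '-x': np.float64(0.0), '+y': np.float64(0.0), '-y': np.float64(0.0)} overhang,y,yaw [-0.0362 -0.0913  2.4682]
scene riser [ 0.5144 -0.0145 -0.0887] -5.08 {'+x': np.float64(-0.08), '-x': np.float64(-0.32), '-y': np.float64(0.0)}
  board [ 0.5304 -0.1105 -0.0593] -3.4 {'+x': np.float64(0.12), '-x': np.float64(0.24), '+y': np.float64(-0.12), '-y': np.float64(2.22)} overhang,y,yaw [-0.0356 -0.0924  1.6843]
top (362, 245) [ 0.5006 -0.1088  0.0695]
top (345, 270) [ 0.4328 -0.0602  0.0569]
top (329, 232) [ 0.5337 -0.0168  0.0984]
top (362, 219) [ 0.574  -0.1108  0.0731]
scene (285, 258) [ 0.5099 -0.1045  0.0655]
scene (240, 275) [ 0.4734 -0.2115  0.0589]
scene (312, 250) [ 0.5304 -0.0336  0.0605]
scene (300, 268) [ 0.5721 -0.1194  0.0757]
```

Run:
```python
import cv2,numpy as np
a=cv2.imread('pics/top_ef.png');cv2.imwrite('pics/te1.png',a)
b=cv2.imread('pics/scene_ef.png');cv2.imwrite('pics/both1.png',np.hstack([cv2.resize(a,(400,300)),cv2.resize(b,(400,300))]))
```

```text
(no output)
```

View pics/te1.png

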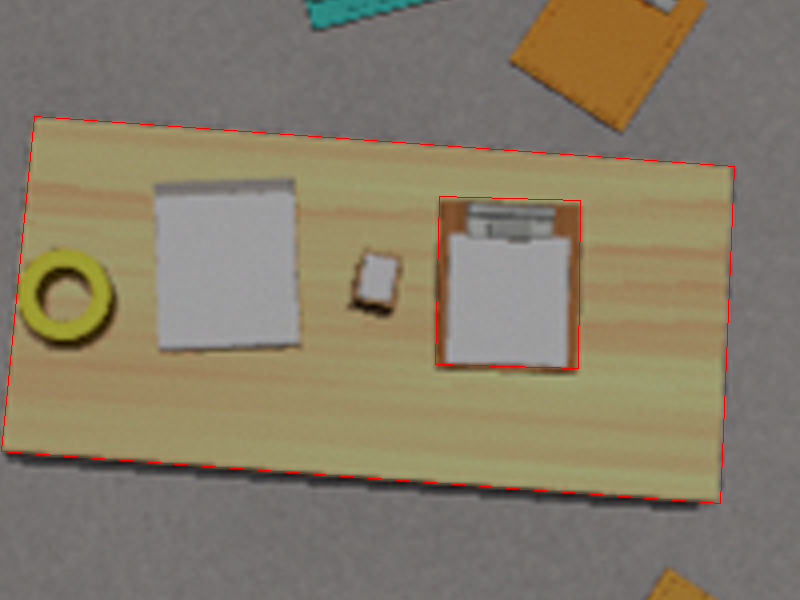

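View pics/scene_ef.png

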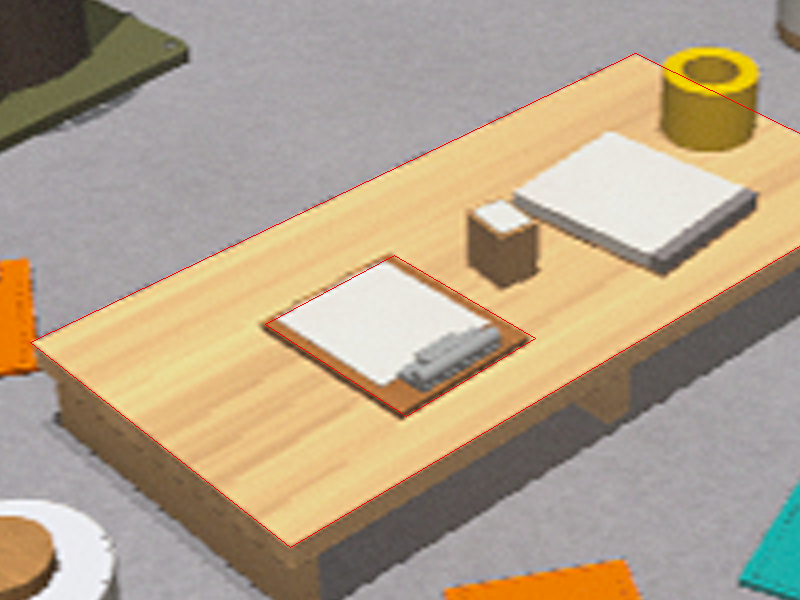

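Riser top fits at z = 0.06 in both views within about 1 mm (yaw −5.2°), which confirms its height. The board is at about (0.529,−0.109), yaw 2–2.5° off the riser, about 37 mm back from the edge. I'll push its rear edge with the jaws half open, so two contacts square it up.

Emit:
{"fn": "play_rows", "kwargs": {"targets": [{"dx":0.032,"dy":-0.031,"dz":0,"yaw":0.11,"jaw":0.43},{"dx":0.029,"dy":-0.035,"dz":0,"yaw":0.11,"jaw":0.43},{"dx":0.025,"dy":-0.038,"dz":0,"yaw":0.11,"jaw":0.43},{"dx":0.02,"dy":-0.04,"dz":0,"yaw":0.11,"jaw":0.43},{"dx":0.016,"dy":-0.042,"dz":0,"yaw":0.11,"jaw":0.43}], "squeeze": 20}}

```text
clock: 0.6
tool_pos: [0.353, -0.3471, 0.235]
eef_rot: [0.998, -0.061, -0.002, 0.001]
contact_force: [0.4, 0.7, 0.5]
opening: 0.58
```

```bash
cat > go.py <<'E'
from h import *
import sys
def st(t=None,ang=-5.2):
    s=r.get_state();M=R.from_quat(s['eef_rot']).as_matrix();p=s['tool_pos']
    a=np.degrees(np.arctan2(M[1,0],M[0,0]))
    rp=np.array([.5144,-.0135]);c,q=np.cos(np.radians(ang)),np.sin(np.radians(ang));d=p[:2]-rp
    print('t',round(s['clock'],2),'p',p.round(4),'yaw',a.round(2),'tilt',M[:,2].round(3),'riser xy',(c*d[0]+q*d[1]).round(4),(-q*d[0]+c*d[1]).round(4),'F',s['contact_force'].round(2),'open',round(s['opening'],3))
    if t is not None: print('tool delta',(M.T@(np.array(t)-p)).round(4),'yaw need',np.radians(a-ang).round(4))
t=[float(v) for v in sys.argv[1:4]] or None
st(t)
E
python3 go.py .4393 -.1001 .2
```

```text
t 0.6 p [ 0.353  -0.3471  0.235 ] yaw -7.02 tilt [-0.003 -0.001 -1.   ] riser xy -0.1305 -0.3468 F [0.44 0.74 0.53] open 0.58
tool delta [ 0.0556 -0.2557  0.0345] yaw need -0.0318
```

Emit:
{"fn": "play_rows", "kwargs": {"targets": [{"dx":0.011,"dy":-0.048,"dz":0,"yaw":-0.02,"jaw":0.43},{"dx":0.011,"dy":-0.048,"dz":0,"yaw":0,"jaw":0.43},{"dx":0.011,"dy":-0.048,"dz":0.005,"yaw":0,"jaw":0.43},{"dx":0.011,"dy":-0.048,"dz":0.015,"yaw":0,"jaw":0.43},{"dx":0.01,"dy":-0.045,"dz":0.015,"yaw":0,"jaw":0.43}]}}

```text
clock: 1.1
tool_pos: [0.4334, -0.1147, 0.2009]
eef_rot: [0.999, -0.053, 0.001, 0.001]
contact_force: [-0.2, -0.3, -0.4]
opening: 0.57
```

```bash
python3 go.py .4393 -.1001 .075
```

```text
t 1.1 p [ 0.4334 -0.1147  0.2009] yaw -6.09 tilt [ 0.001 -0.002 -1.   ] riser xy -0.0715 -0.1081 F [-0.19 -0.28 -0.44] open 0.57
tool delta [ 0.0042 -0.0154  0.1259] yaw need -0.0155
```

Emit:
{"fn": "play_rows", "kwargs": {"targets": [{"dx":0.003,"dy":-0.014,"dz":0.03,"yaw":-0.015,"jaw":0.43},{"dz":0.035},{"dz":0.03},{"dz":0.02},{"dz":0.0}]}}

```text
invalid input
```

```bash
python3 go.py .4393 -.1001 .062
python3 - <<'E'
from h import *
for n in ['scene','top']:
    s=snap(n)
f=load('scene')['frame'][...,::-1];g=load('top')['frame'][...,::-1]
a=cv2.resize(f[160:360,190:440],(600,480));cv2.imwrite('pics/s2.png',a)
E
```

```text
t 1.1 p [ 0.4334 -0.1147  0.2009] yaw -6.09 tilt [ 0.001 -0.002 -1.   ] riser xy -0.0715 -0.1081 F [-0.19 -0.28 -0.44] open 0.57
tool delta [ 0.0042 -0.0154  0.1389] yaw need -0.0155
```

View pics/s2.png

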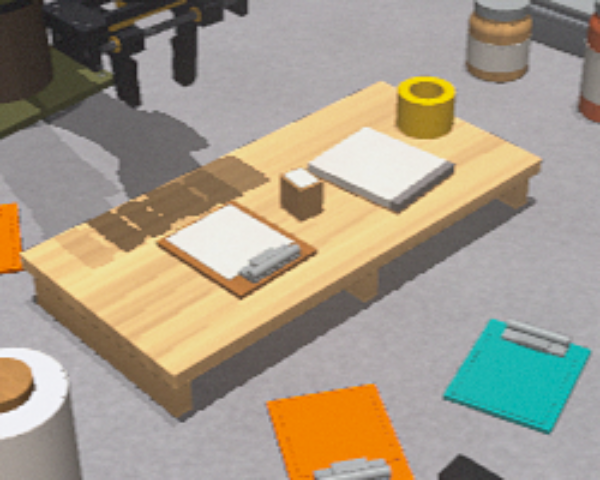

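The call was refused because every row needs all of its fields, so the arm is still above; the gripper is upper left in the picture and nothing has been touched. Sending it again in full.

Emit:
{"fn": "play_rows", "kwargs": {"targets": [{"dx":0.003,"dy":-0.014,"dz":0.03,"yaw":-0.015,"jaw":0.43},{"dx":0,"dy":0,"dz":0.035,"yaw":0,"jaw":0.43},{"dx":0,"dy":0,"dz":0.03,"yaw":0,"jaw":0.43},{"dx":0,"dy":0,"dz":0.02,"yaw":0,"jaw":0.43},{"dx":0,"dy":0,"dz":0,"yaw":0,"jaw":0.43}]}}

```text
clock: 1.7
tool_pos: [0.441, -0.0942, 0.0813]
eef_rot: [0.999, -0.036, 0.001, -0.001]
contact_force: [-0.4, 0.5, 0.3]
opening: 0.567
```

```bash
python3 go.py .4393 -.1001 .062
python3 - <<'E'
from h import *
for n in ['scene','top']:
    s=snap(n)
f=load('scene')['frame'][...,::-1];g=load('top')['frame'][...,::-1]
cv2.imwrite('pics/s3.png',np.hstack([cv2.resize(f[200:310,210:340],(450,380)),cv2.resize(g[190:300,300:400],(345,380))]))
E
```

```text
t 1.7 p [ 0.441  -0.0942  0.0813] yaw -4.14 tilt [ 0.002  0.001 -1.   ] riser xy -0.0658 -0.087 F [-0.36  0.52  0.26] open 0.567
tool delta [-0.0013  0.0061  0.0193] yaw need 0.0184
```

View pics/s3.png

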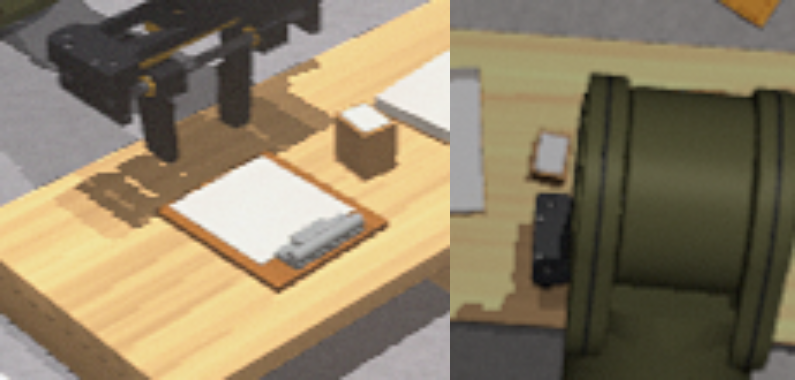

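The picture shows both fingers above the riser just behind the clipboard's rear edge, clear of the label box; the wrist blocks the top view. Next I go down in small steps and watch the force.

Emit:
{"fn": "play_rows", "kwargs": {"targets": [{"dx":-0.002,"dy":0.006,"dz":0.008,"yaw":0.018,"jaw":0.43},{"dx":0,"dy":0,"dz":0.005,"yaw":0,"jaw":0.43},{"dx":0,"dy":0,"dz":0.003,"yaw":0,"jaw":0.43},{"dx":0,"dy":0,"dz":0,"yaw":0,"jaw":0.43},{"dx":0,"dy":0,"dz":0,"yaw":0,"jaw":0.43}]}}

```text
clock: 2.3
tool_pos: [0.4416, -0.1025, 0.0694]
eef_rot: [0.999, -0.047, 0.006, 0.0]
contact_force: [-0.4, -0.0, -0.2]
opening: 0.569
```

```bash
python3 go.py .4393 -.1001 .062
```

```text
t 2.3 p [ 0.4416 -0.1025  0.0694] yaw -5.42 tilt [ 0.012 -0.001 -1.   ] riser xy -0.0644 -0.0953 F [-0.36 -0.03 -0.15] open 0.569
tool delta [-0.0026 -0.0022  0.0074] yaw need -0.0039
```

Emit:
{"fn": "play_rows", "kwargs": {"targets": [{"dx":-0.001,"dy":-0.001,"dz":0.004,"yaw":-0.004,"jaw":0.43},{"dx":0,"dy":0,"dz":0.002,"yaw":0,"jaw":0.43},{"dx":0,"dy":0,"dz":0.001,"yaw":0,"jaw":0.43},{"dx":0,"dy":0,"dz":0,"yaw":0,"jaw":0.43},{"dx":0,"dy":0,"dz":0,"yaw":0,"jaw":0.43}]}}

```text
clock: 2.8
tool_pos: [0.4411, -0.1009, 0.0621]
eef_rot: [0.999, -0.045, 0.007, 0.0]
contact_force: [0.2, 1.0, -0.2]
opening: 0.569
```

```bash
python3 go.py .4393 -.1001 .0625
```

```text
t 2.8 p [ 0.4411 -0.1009  0.0621] yaw -5.13 tilt [ 0.013 -0.001 -1.   ] riser xy -0.0651 -0.0937 F [ 0.16  0.96 -0.15] open 0.569
tool delta [-0.0018 -0.0007 -0.0004] yaw need 0.0013
```

Emit:
{"fn": "play_rows", "kwargs": {"targets": [{"dx":0.006,"dy":0,"dz":0,"yaw":0,"jaw":0.43},{"dx":0.006,"dy":0,"dz":0,"yaw":0,"jaw":0.43},{"dx":0.006,"dy":0,"dz":0,"yaw":0,"jaw":0.43},{"dx":0.006,"dy":0,"dz":0,"yaw":0,"jaw":0.43},{"dx":0.006,"dy":0,"dz":0,"yaw":0,"jaw":0.43}]}}

```text
clock: 3.3
tool_pos: [0.4723, -0.1036, 0.0626]
eef_rot: [0.999, -0.045, 0.006, -0.0]
contact_force: [-1.3, 0.5, -0.9]
opening: 0.574
```

```bash
python3 go.py .4393 -.1001 .0625
python3 - <<'E'
from h import *
s=snap('scene')
f=s['frame'][...,::-1]
cv2.imwrite('pics/s4.png',cv2.resize(f[200:320,210:360],(750,600)))
E
```

```text
t 3.3 p [ 0.4723 -0.1036  0.0626] yaw -5.12 tilt [ 0.011 -0.    -1.   ] riser xy -0.0338 -0.0936 F [-1.28  0.49 -0.92] open 0.574
tool delta [-0.0331 -0.0006 -0.0003] yaw need 0.0014
```

View pics/s4.png

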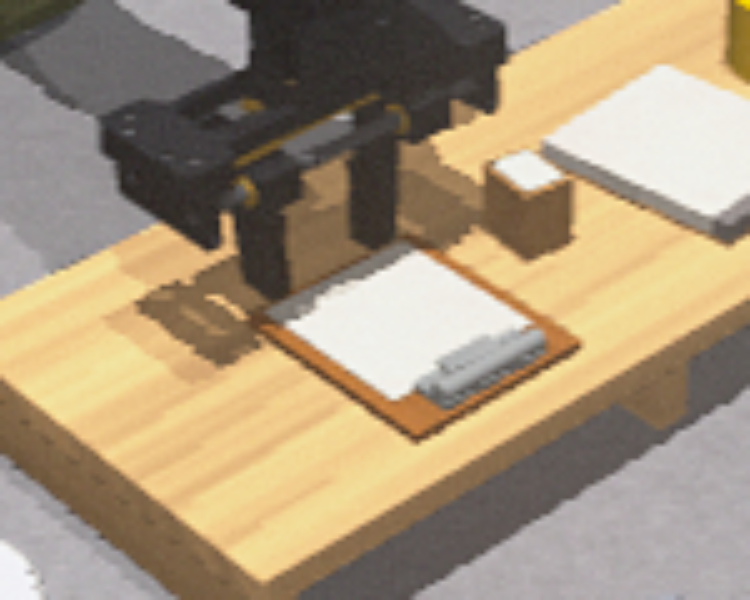

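Both fingers sit on the rear edge and the board is sliding flat, at 1.3 N. I keep pushing.

Emit:
{"fn": "play_rows", "kwargs": {"targets": [{"dx":0.006,"dy":0,"dz":0.0,"yaw":0,"jaw":0.43},{"dx":0.006,"dy":0,"dz":0.0003,"yaw":0,"jaw":0.43},{"dx":0.006,"dy":0,"dz":0,"yaw":0,"jaw":0.43},{"dx":0.006,"dy":0,"dz":0.0003,"yaw":0,"jaw":0.43},{"dx":0.006,"dy":0,"dz":0,"yaw":0,"jaw":0.43}]}}

```text
clock: 3.85
tool_pos: [0.5043, -0.1066, 0.0623]
eef_rot: [0.999, -0.045, 0.005, -0.0]
contact_force: [0.0, 0.7, -0.1]
opening: 0.569
```

```bash
python3 go.py .4393 -.1001 .0625
python3 - <<'E'
from h import *
s=snap('scene')
f=s['frame'][...,::-1]
cv2.imwrite('pics/s5.png',cv2.resize(f[200:320,210:360],(750,600)))
E
```

```text
t 3.85 p [ 0.5043 -0.1066  0.0623] yaw -5.13 tilt [ 0.01 -0.   -1.  ] riser xy -0.0016 -0.0936 F [ 0.02  0.75 -0.12] open 0.569
tool delta [-0.0653 -0.0007 -0.0009] yaw need 0.0013
```

View pics/s5.png

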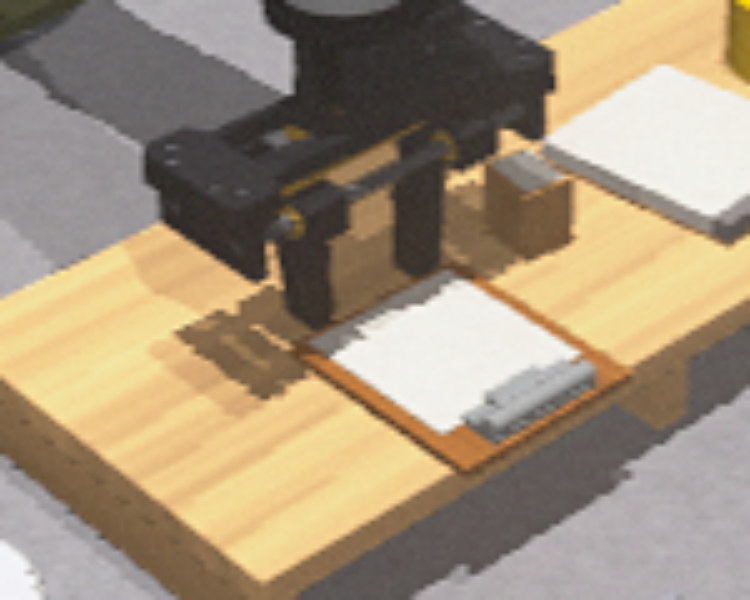

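```bash
cat > chk.py <<'E'
from ef import *
import sys
R0=np.array([.5144,-.0135,-.0900])
b=[float(v) for v in sys.argv[1:4]]
tag=sys.argv[4]
for n in sys.argv[5:]:
    s=load(n)
    z=.066
    for sides in (['+x','-x','+y','-y'],['+x','-y','+y']):
      for ch in ([0,0,1],[1/3]*3):
        B,o=fit(s,b,.12,.1,z,sides,chan=ch); print(n,sides,B.round(4),o,np.round(overhang(B,R0),4))
    big=cv2.resize(s['frame'][...,::-1],None,fx=6,fy=6,interpolation=cv2.INTER_CUBIC)
    B,o=fit(s,b,.12,.1,z,['+x','-x','+y','-y'],chan=[0,0,1])
    for p,L,w,z in((R0,.24,.5,.06),(B,.12,.1,.066)):
        c=np.array([[1,1],[1,-1],[-1,-1],[-1,1]])*[L/2,w/2];A=np.array([[np.cos(p[2]),-np.sin(p[2])],[np.sin(p[2]),np.cos(p[2])]])
        q=proj(s,np.c_[c@A.T+p[:2],np.full(4,z)])*6+2.5
        cv2.polylines(big,[q.round().astype(int).reshape(-1,1,2)],True,(0,0,255),1)
    x0,y0=(240,210) if n=='scene' else (310,170)
    cv2.imwrite(f'pics/{tag}_{n}.png',big[6*y0:6*y0+600,6*x0:6*x0+780])
E
python3 chk.py .574 -.1125 -.09 c1 scene
```

```text
scene ['+x', '-x', '+y', '-y'] [ 0.5755 -0.1121 -0.1942] {'+x': np.float64(-0.06), '-x': np.float64(-0.54), '+y': np.float64(-0.96), '-y': np.float64(-0.6)} [ 0.0094 -0.099  -5.9729]
scene ['+x', '-x', '+y', '-y'] [ 0.5747 -0.1168 -0.0996] {'+x': np.float64(-0.36), '-x': np.float64(-0.9), '+y': np.float64(0.0), '-y': np.float64(0.12)} [ 0.0094 -0.0981 -0.5519]
scene ['+x', '-y', '+y'] [ 0.5624 -0.1085 -0.134 ] {'+x': np.float64(-0.18), '-y': np.float64(-0.6), '+y': np.float64(-1.56)} [-0.0037 -0.093  -2.5196]
scene ['+x', '-y', '+y'] [ 0.5743 -0.1168 -0.1085] {'+x': np.float64(0.0), '-y': np.float64(0.18), '+y': np.float64(0.0)} [ 0.0089 -0.0986 -1.0589]
```

View pics/c1_scene.png

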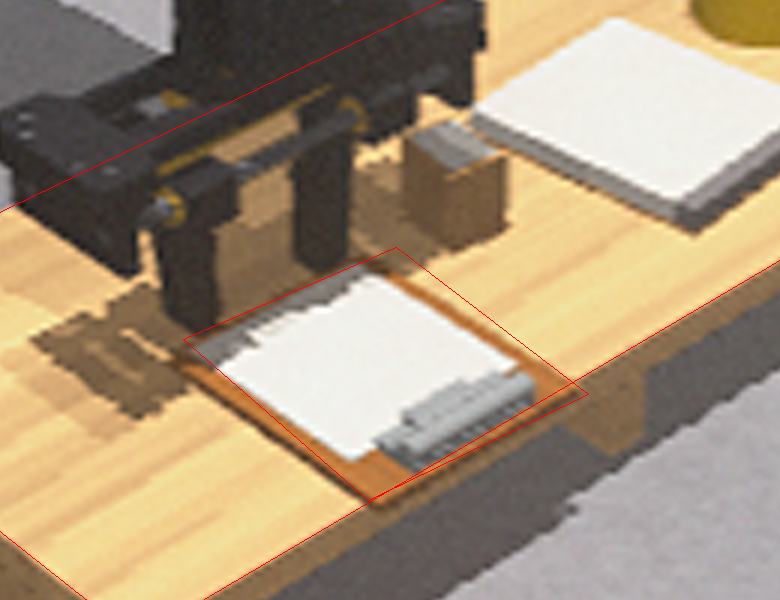

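Only the grey-image fit holds here (overhang about +9 mm, in line with the tool position); the blue-channel one latched onto the shadow. I push on to about 30 mm, then back off and measure with a clear view.

Emit:
{"fn": "play_rows", "kwargs": {"targets": [{"dx":0.006,"dy":0,"dz":0.0,"yaw":0,"jaw":0.43},{"dx":0.006,"dy":0,"dz":0.0,"yaw":0,"jaw":0.43},{"dx":0.006,"dy":0,"dz":0,"yaw":0,"jaw":0.43},{"dx":0.002,"dy":0,"dz":0.0,"yaw":0,"jaw":0.43},{"dx":0,"dy":0,"dz":0,"yaw":0,"jaw":0.43}]}}

```text
clock: 4.4
tool_pos: [0.5285, -0.1087, 0.0625]
eef_rot: [0.999, -0.045, 0.007, 0.0]
contact_force: [-0.5, 0.5, 0.7]
opening: 0.575
```

```bash
python3 go.py .4393 -.1001 .0625
```

```text
t 4.4 p [ 0.5285 -0.1087  0.0625] yaw -5.12 tilt [ 0.014 -0.001 -1.   ] riser xy 0.0227 -0.0935 F [-0.52  0.5   0.72] open 0.575
tool delta [-0.0896 -0.0006 -0.0012] yaw need 0.0014
```

Now back, up and aside.

Emit:
{"fn": "play_rows", "kwargs": {"targets": [{"dx":-0.01,"dy":0,"dz":0,"yaw":0,"jaw":0.43},{"dx":-0.03,"dy":0,"dz":0,"yaw":0,"jaw":0.43},{"dx":-0.02,"dy":0,"dz":-0.03,"yaw":0,"jaw":0.43},{"dx":-0.03,"dy":0,"dz":-0.04,"yaw":0,"jaw":0.43},{"dx":-0.03,"dy":0,"dz":-0.04,"yaw":0,"jaw":0.43}]}}

```text
clock: 4.9
tool_pos: [0.4043, -0.097, 0.1678]
eef_rot: [0.999, -0.044, 0.006, -0.0]
contact_force: [0.9, 1.2, 0.8]
opening: 0.568
```

Emit:
{"fn": "play_rows", "kwargs": {"targets": [{"dx":0,"dy":0.03,"dz":-0.03,"yaw":0,"jaw":0.43},{"dx":0,"dy":0.045,"dz":0,"yaw":0,"jaw":0.43},{"dx":-0.005,"dy":0.045,"dz":0,"yaw":0,"jaw":0.43},{"dx":-0.005,"dy":0.045,"dz":0,"yaw":0,"jaw":0.43},{"dx":0,"dy":0.03,"dz":0,"yaw":0,"jaw":0.43}]}}

```text
clock: 5.4
tool_pos: [0.3702, -0.2905, 0.2035]
eef_rot: [0.999, -0.037, 0.007, -0.0]
contact_force: [0.4, 0.6, -0.6]
opening: 0.569
```

```bash
python3 go.py
python3 - <<'E'
from h import *
snap('scene');snap('top')
E
python3 chk.py .596 -.1145 -.09 c2 scene top
```

```text
t 5.4 p [ 0.3702 -0.2905  0.2035] yaw -4.29 tilt [ 0.014 -0.    -1.   ] riser xy -0.1185 -0.2889 F [ 0.42  0.61 -0.57] open 0.569
scene ['+x', '-x', '+y', '-y'] [ 0.6027 -0.1111 -0.0872] {'+x': np.float64(0.48), '-x': np.float64(-0.12), '+y': np.float64(-1.2), '-y': np.float64(-0.12)} [ 0.0367 -0.0891  0.1605]
scene ['+x', '-x', '+y', '-y'] [ 0.6018 -0.1188 -0.0947] {'+x': np.float64(-1.32), '-x': np.float64(-0.36), '+y': np.float64(-0.24), '-y': np.float64(-0.12)} [ 0.0365 -0.0973 -0.268 ]
scene ['+x', '-y', '+y'] [ 0.5949 -0.1104 -0.0886] {'+x': np.float64(0.48), '-y': np.float64(0.0), '+y': np.float64(-1.32)} [ 0.0289 -0.0892  0.0811]
scene ['+x', '-y', '+y'] [ 0.5985 -0.1186 -0.0929] {'+x': np.float64(0.0), '-y': np.float64(-0.12), '+y': np.float64(-0.24)} [ 0.0332 -0.0972 -0.1661]
top ['+x', '-x', '+y', '-y'] [ 0.5969 -0.113  -0.1337] {'+x': np.float64(0.0), '-x': np.float64(0.0), '+y': np.float64(-0.78), '-y': np.float64(-0.36)} [ 0.031  -0.0943 -2.5027]
top ['+x', '-x', '+y', '-y'] [ 0.5966 -0.1161 -0.0914] {'+x': np.float64(0.0), '-x': np.float64(0.0), '+y': np.float64(0.0), '-y': np.float64(0.0)} [ 0.0311 -0.0949 -0.0789]
top ['+x', '-y', '+y'] [ 0.5956 -0.1135 -0.1572] {'+x': np.float64(0.06), '-y': np.float64(-0.06), '+y': np.float64(-0.48)} [ 0.0297 -0.0964 -3.8486]
top ['+x', '-y', '+y'] [ 0.5932 -0.1157 -0.0858] {'+x': np.float64(0.0), '-y': np.float64(0.0), '+y': np.float64(0.0)} [ 0.0277 -0.0945  0.2386]
```

View pics/c2_scene.png

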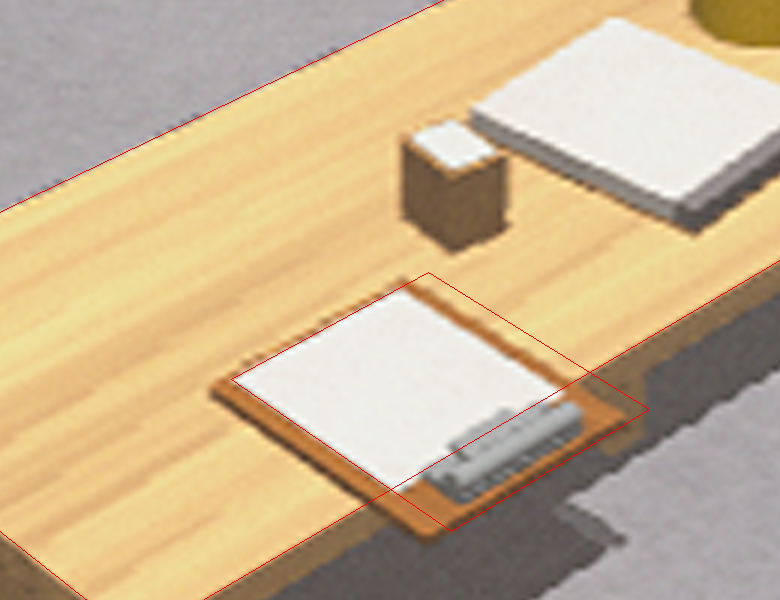

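View pics/c2_top.png

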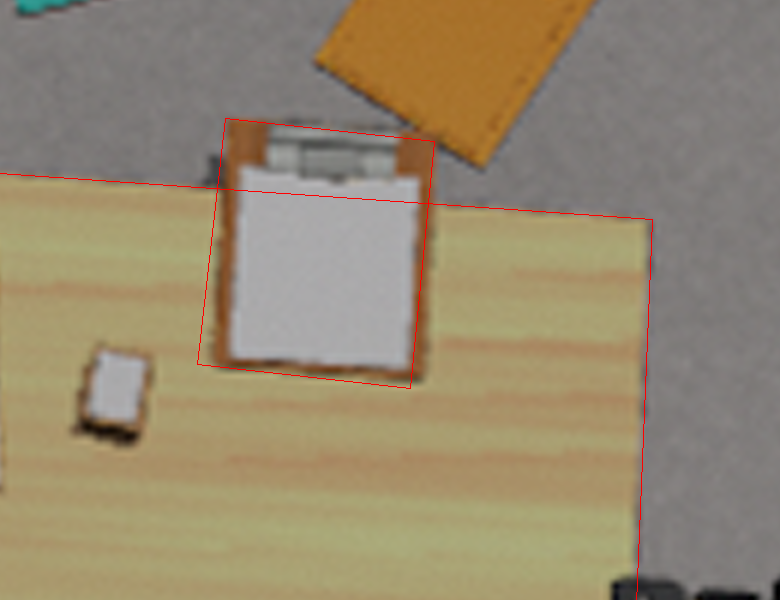

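The top view shows the board sticking out squarely (corners near (228,122) and (438,143) in the 6x picture), but the blue-channel fits are poor. I check the edges with direct intensity profiles along the board's side margins.

```bash
cat > prof.py <<'E'
from ef import *
import sys
R0=np.array([.5144,-.0135,-.0900]);c,q=np.cos(R0[2]),np.sin(R0[2]);A=np.array([[c,-q],[q,c]])
def samp(s,X,Y,z):
    P=np.c_[np.c_[X,Y]@A.T+R0[:2],np.full(len(X),z)];uv=proj(s,P)
    return np.stack([map_coordinates(s['frame'][...,k].astype(float),[uv[:,1],uv[:,0]],order=1) for k in range(3)],-1)
def cross(x,v,lvl,lo):  # first crossing
    sgn=np.sign(v-lvl); i=np.where(np.diff(sgn)!=0)[0]; return [round(1000*float(x[k]+(lvl-v[k])/(v[k+1]-v[k])*(x[k+1]-x[k])),1) for k in i]
yc=float(sys.argv[1])
for n in sys.argv[2:]:
    s=load(n); print(n)
    x=np.arange(.135,.175,.0005)
    for dy in (-.045,-.0425,-.04,-.035,.035,.04,.0425,.045):
        # front edge, chroma R-B
        I=np.mean([samp(s,x,np.full(len(x),yc+dy+e),.066) for e in (-.001,0,.001)],0); ch=I[:,0]-I[:,2]
        a,b=ch[:8].max(),np.median(ch[-8:])
        xb=np.arange(.005,.055,.0005)
        J=np.mean([samp(s,xb,np.full(len(xb),yc+dy+e),.066) for e in (-.001,0,.001)],0); g=J[:,1]
        print(' dy',dy,'front',cross(x,ch,(a+b)/2,0),(round(a),round(b)),'back',cross(xb,g,(g[:8].mean()+g.min())/2,0))
    xr=np.arange(.105,.135,.0005)
    for yy in (yc-.1,yc-.075,yc+.075,yc+.1):
        I=samp(s,xr,np.full(len(xr),yy),.06);ch=I[:,0]-I[:,2];print(' riser edge y',round(yy,3),cross(xr,ch,(ch[:8].mean()+ch[-8:].mean())/2,0))
    ys=np.arange(yc-.075,yc+.075,.0005)
    for xx in (.06,.08,.1):
        g=np.mean([samp(s,np.full(len(ys),xx+e),ys,.066) for e in (-.002,0,.002)],0)[:,1]
        rat=np.mean([samp(s,np.full(len(ys),xx+e),ys,.066) for e in (-.002,0,.002)],0);rat=rat[:,1]/rat[:,0]
        print(' lateral x',xx,cross(ys,rat,.72,0))
E
python3 prof.py -.095 top scene
```

```text
top
 dy -0.045 front [154.3] (90, 123) back [32.0]
 dy -0.0425 front [156.7] (88, 124) back [31.9, 39.6]
 dy -0.04 front [158.8] (86, 124) back [31.7, 38.1]
 dy -0.035 front [160.7] (85, 124) back [31.6, 37.8]
 dy 0.035 front [153.4] (83, 4) back [32.2, 37.2]
 dy 0.04 front [153.5] (88, 4) back [31.8, 38.1]
 dy 0.0425 front [153.5] (88, 4) back [31.7, 48.4, 50.6]
 dy 0.045 front [153.2] (89, 4) back [32.2]
 riser edge y -0.195 [120.4]
 riser edge y -0.17 [120.0]
 riser edge y -0.02 [120.1]
 riser edge y 0.005 [119.6]
 lateral x 0.06 [-144.0, -139.6, -51.4, -46.5]
 lateral x 0.08 [-143.7, -139.2, -51.5, -47.2]
 lateral x 0.1 [-143.4, -139.8, -51.5, -47.1]
scene
 dy -0.045 front [155.4] (120, 9) back [33.5]
 dy -0.0425 front [154.6] (119, 9) back [33.2, 37.0]
 dy -0.04 front [154.2] (116, 9) back [33.1, 36.7]
 dy -0.035 front [154.6] (118, 9) back [31.0, 36.1]
 dy 0.035 front [138.6] (4, 6) back [32.6, 36.1]
 dy 0.04 front [155.5] (110, 7) back [31.8, 38.2]
 dy 0.0425 front [154.1] (120, 5) back [32.7]
 dy 0.045 front [155.2] (109, 5) back [32.3]
 riser edge y -0.195 [121.5]
 riser edge y -0.17 [121.0]
 riser edge y -0.02 [120.9]
 riser edge y 0.005 [121.0]
 lateral x 0.06 [-150.0, -140.8, -53.0, -48.8]
 lateral x 0.08 [-149.4, -140.7, -52.7, -48.7]
 lateral x 0.1 [-149.6, -140.6, -52.9, -48.5]
```

Front and rear profiles in both views give an overhang of about 32.7 mm, yaw within 0.3°. So the back edge lies about 10 mm ahead of the TCP, and the last push has to end at TCP riser-x ≈ 0.030.

```bash
python3 go.py .496 -.1067 .15
```

```text
t 5.5 p [ 0.3706 -0.2924  0.2034] yaw -4.57 tilt [ 0.015 -0.002 -1.   ] riser xy -0.1179 -0.2908 F [-0.25 -0.22  0.21] open 0.568
tool delta [ 0.1094 -0.1952  0.0549] yaw need 0.0109
```

Emit:
{"fn": "play_rows", "kwargs": {"targets": [{"dx":0.02,"dy":-0.038,"dz":0,"yaw":0.005,"jaw":0.43},{"dx":0.02,"dy":-0.038,"dz":0,"yaw":0.0,"jaw":0.43},{"dx":0.02,"dy":-0.038,"dz":0,"yaw":0,"jaw":0.43},{"dx":0.02,"dy":-0.038,"dz":0.02,"yaw":0,"jaw":0.43},{"dx":0.01,"dy":-0.02,"dz":0.02,"yaw":0,"jaw":0.43}]}}

```text
clock: 6.0
tool_pos: [0.4753, -0.126, 0.1648]
eef_rot: [0.999, -0.049, 0.009, 0.001]
contact_force: [0.3, 0.6, 0.1]
opening: 0.57
```

```bash
python3 go.py .496 -.1067 .07
```

```text
t 6.0 p [ 0.4753 -0.126   0.1648] yaw -5.66 tilt [ 0.018 -0.003 -1.   ] riser xy -0.0287 -0.1156 F [0.32 0.58 0.13] open 0.57
tool delta [ 0.0169 -0.0214  0.0951] yaw need -0.008
```

Emit:
{"fn": "play_rows", "kwargs": {"targets": [{"dx":0.006,"dy":-0.014,"dz":0.02,"yaw":-0.008,"jaw":0.43},{"dx":0.004,"dy":-0.005,"dz":0.03,"yaw":0.0,"jaw":0.43},{"dx":0,"dy":0,"dz":0.02,"yaw":0,"jaw":0.43},{"dx":0,"dy":0,"dz":0.01,"yaw":0,"jaw":0.43},{"dx":0,"dy":0,"dz":0,"yaw":0,"jaw":0.43}]}}

```text
clock: 6.5
tool_pos: [0.4871, -0.0948, 0.0806]
eef_rot: [0.999, -0.037, 0.008, -0.002]
contact_force: [-0.1, 1.1, -0.2]
opening: 0.573
```

```bash
python3 go.py .496 -.1067 .0625
```

```text
t 6.5 p [ 0.4871 -0.0948  0.0806] yaw -4.21 tilt [ 0.015  0.003 -1.   ] riser xy -0.0198 -0.0834 F [-0.11  1.12 -0.25] open 0.573
tool delta [0.0095 0.0113 0.0182] yaw need 0.0172
```

Emit:
{"fn": "play_rows", "kwargs": {"targets": [{"dx":0.002,"dy":0.009,"dz":0.005,"yaw":0.014,"jaw":0.43},{"dx":0,"dy":0,"dz":0.004,"yaw":0.0,"jaw":0.43},{"dx":0,"dy":0,"dz":0.003,"yaw":0,"jaw":0.43},{"dx":0,"dy":0,"dz":0.001,"yaw":0,"jaw":0.43},{"dx":0,"dy":0,"dz":0,"yaw":0,"jaw":0.43}]}}

```text
clock: 7.0
tool_pos: [0.4893, -0.1062, 0.0694]
eef_rot: [0.999, -0.046, 0.01, -0.001]
contact_force: [0.2, -0.6, 0.6]
opening: 0.568
```

```bash
python3 go.py .496 -.1067 .0625
```

```text
t 7.0 p [ 0.4893 -0.1062  0.0694] yaw -5.24 tilt [ 0.019  0.002 -1.   ] riser xy -0.0166 -0.0945 F [ 0.24 -0.58  0.62] open 0.568
tool delta [ 0.0066 -0.      0.007 ] yaw need -0.0008
```

Emit:
{"fn": "play_rows", "kwargs": {"targets": [{"dx":0.002,"dy":0,"dz":0.004,"yaw":0,"jaw":0.43},{"dx":0.002,"dy":0,"dz":0.002,"yaw":0.0,"jaw":0.43},{"dx":0.002,"dy":0,"dz":0.0006,"yaw":0,"jaw":0.43},{"dx":0.002,"dy":0,"dz":0,"yaw":0,"jaw":0.43},{"dx":0.002,"dy":0,"dz":0,"yaw":0,"jaw":0.43}]}}

```text
clock: 7.5
tool_pos: [0.5005, -0.107, 0.0629]
eef_rot: [0.999, -0.046, 0.01, -0.001]
contact_force: [1.1, 0.3, 0.8]
opening: 0.571
```

```bash
python3 go.py .5356 -.1103 .0625
```

```text
t 7.5 p [ 0.5005 -0.107   0.0629] yaw -5.23 tilt [ 0.02   0.002 -1.   ] riser xy -0.0054 -0.0944 F [1.07 0.29 0.8 ] open 0.571
tool delta [0.0353 0.0001 0.0011] yaw need -0.0005
```

Emit:
{"fn": "play_rows", "kwargs": {"targets": [{"dx":0.006,"dy":0,"dz":0.0003,"yaw":0,"jaw":0.43},{"dx":0.006,"dy":0,"dz":0.0003,"yaw":0.0,"jaw":0.43},{"dx":0.005,"dy":0,"dz":0.0002,"yaw":0,"jaw":0.43},{"dx":0.004,"dy":0,"dz":0,"yaw":0,"jaw":0.43},{"dx":0.003,"dy":0,"dz":0,"yaw":0,"jaw":0.43}]}}

```text
clock: 8.0
tool_pos: [0.5271, -0.1093, 0.0627]
eef_rot: [0.999, -0.046, 0.011, -0.001]
contact_force: [0.1, 0.0, 0.4]
opening: 0.571
```

```bash
python3 go.py .5356 -.1103 .0625
```

```text
t 8.0 p [ 0.5271 -0.1093  0.0627] yaw -5.22 tilt [ 0.021  0.002 -1.   ] riser xy 0.0213 -0.0943 F [0.08 0.   0.4 ] open 0.571
tool delta [0.0086 0.0002 0.0004] yaw need -0.0003
```

Emit:
{"fn": "play_rows", "kwargs": {"targets": [{"dx":0.002,"dy":0,"dz":0.0003,"yaw":0,"jaw":0.43},{"dx":0.002,"dy":0,"dz":0,"yaw":0.0,"jaw":0.43},{"dx":0.002,"dy":0,"dz":0,"yaw":0,"jaw":0.43},{"dx":0.001,"dy":0,"dz":0,"yaw":0,"jaw":0.43},{"dx":0,"dy":0,"dz":0,"yaw":0,"jaw":0.43}]}}

```text
clock: 8.5
tool_pos: [0.5325, -0.1098, 0.0623]
eef_rot: [0.999, -0.046, 0.008, -0.001]
contact_force: [-0.7, 0.5, 0.6]
opening: 0.57
```

```bash
python3 go.py .5356 -.1103 .0625; python3 -c "
from h import *
snap('scene')"; python3 prof.py -.095 scene
```

```text
t 8.5 p [ 0.5325 -0.1098  0.0623] yaw -5.23 tilt [ 0.017  0.002 -1.   ] riser xy 0.0268 -0.0943 F [-0.72  0.54  0.62] open 0.57
tool delta [ 0.0031  0.0002 -0.0002] yaw need -0.0004
scene
 dy -0.045 front [159.0] (130, 10) back [35.7, 42.5, 45.2, 47.3]
 dy -0.0425 front [158.2] (127, 8) back [35.8, 39.5]
 dy -0.04 front [158.1] (120, 9) back [17.2, 19.6, 23.6, 26.8, 28.4, 29.2, 34.9, 38.8]
 dy -0.035 front [158.6] (122, 8) back [12.3, 38.0]
 dy 0.035 front [136.1, 144.3, 166.4] (58, 6) back [8.8, 36.0]
 dy 0.04 front [160.0] (103, 5) back [10.3, 12.7]
 dy 0.0425 front [158.8] (124, 4) back [6.3, 7.5]
 dy 0.045 front [158.8] (116, 4) back [5.0, 7.0]
 riser edge y -0.195 [122.0]
 riser edge y -0.17 [121.3]
 riser edge y -0.02 [121.0]
 riser edge y 0.005 [121.2]
 lateral x 0.06 [-150.0, -140.6, -53.1, -48.4]
 lateral x 0.08 [-149.8, -140.6, -53.3, -48.7]
 lateral x 0.1 [-150.1, -140.8, -53.3, -48.8]
```

The front moved about 4 mm, which puts the overhang near 36.7 mm, with the tool position agreeing. About 3.3 mm to go.

Emit:
{"fn": "play_rows", "kwargs": {"targets": [{"dx":0.0015,"dy":0,"dz":0,"yaw":0,"jaw":0.43},{"dx":0.0015,"dy":0,"dz":0,"yaw":0.0,"jaw":0.43},{"dx":0.0005,"dy":0,"dz":0,"yaw":0,"jaw":0.43},{"dx":0,"dy":0,"dz":0,"yaw":0,"jaw":0.43},{"dx":0,"dy":0,"dz":0,"yaw":0,"jaw":0.43}]}}

```text
clock: 9.05
tool_pos: [0.5358, -0.1102, 0.0623]
eef_rot: [0.999, -0.046, 0.008, -0.001]
contact_force: [-1.2, -0.2, 0.2]
opening: 0.569
```

```bash
python3 go.py .5356 -.1103 .0625
```

```text
t 9.05 p [ 0.5358 -0.1102  0.0623] yaw -5.23 tilt [ 0.016  0.002 -1.   ] riser xy 0.0301 -0.0944 F [-1.24 -0.18  0.16] open 0.569
tool delta [-0.0002  0.0001 -0.0002] yaw need -0.0006
```

On target (0.0301). Back off and check.

Emit:
{"fn": "play_rows", "kwargs": {"targets": [{"dx":-0.01,"dy":0,"dz":0,"yaw":0,"jaw":0.43},{"dx":-0.03,"dy":0,"dz":0,"yaw":0,"jaw":0.43},{"dx":-0.02,"dy":0,"dz":-0.03,"yaw":0,"jaw":0.43},{"dx":-0.03,"dy":0,"dz":-0.04,"yaw":0,"jaw":0.43},{"dx":-0.03,"dy":0,"dz":-0.04,"yaw":0,"jaw":0.43}]}}

```text
clock: 9.55
tool_pos: [0.413, -0.0986, 0.1677]
eef_rot: [0.999, -0.045, 0.009, -0.002]
contact_force: [0.8, 0.3, 0.0]
opening: 0.571
```

Emit:
{"fn": "play_rows", "kwargs": {"targets": [{"dx":0,"dy":0.03,"dz":-0.03,"yaw":0,"jaw":0.43},{"dx":0,"dy":0.045,"dz":0,"yaw":0,"jaw":0.43},{"dx":-0.005,"dy":0.045,"dz":0,"yaw":0,"jaw":0.43},{"dx":-0.005,"dy":0.045,"dz":0,"yaw":0,"jaw":0.43},{"dx":0,"dy":0.03,"dz":0,"yaw":0,"jaw":0.43}]}}

```text
clock: 10.05
tool_pos: [0.3813, -0.293, 0.2031]
eef_rot: [0.999, -0.038, 0.012, -0.001]
contact_force: [0.6, 0.0, -0.1]
opening: 0.566
```

```bash
python3 go.py; cp top.npz top_prev.npz
python3 - <<'E'
from h import *
snap('scene');snap('top')
E
python3 prof.py -.095 top scene
python3 - <<'E'
from h import *
f=load('scene')['frame'][...,::-1];g=load('top')['frame'][...,::-1]
cv2.imwrite('pics/fin.png',np.hstack([cv2.resize(f[150:340,180:430],(400,304)),cv2.resize(g[175:305,230:425],(400,304))]))
E
```

```text
t 10.05 p [ 0.3813 -0.293   0.2031] yaw -4.37 tilt [ 0.024  0.001 -1.   ] riser xy -0.1072 -0.2904 F [ 0.55  0.04 -0.05] open 0.566
top
 dy -0.045 front [162.1] (88, 123) back [39.8]
 dy -0.0425 front [161.4] (68, 124) back [40.1, 46.9]
 dy -0.04 front [160.5] (52, 124) back [39.9, 45.7]
 dy -0.035 front [159.8] (50, 124) back [39.8, 45.1]
 dy 0.035 front [137.0, 161.2] (49, 4) back [39.6, 45.7]
 dy 0.04 front [136.0, 161.9] (56, 4) back [39.8, 45.8]
 dy 0.0425 front [161.5] (70, 3) back [39.8]
 dy 0.045 front [161.2] (82, 3) back [39.6]
 riser edge y -0.195 [120.4]
 riser edge y -0.17 [119.9]
 riser edge y -0.02 [120.1]
 riser edge y 0.005 [119.6]
 lateral x 0.06 [-144.0, -139.5, -51.4, -46.7]
 lateral x 0.08 [-143.9, -139.3, -51.7, -47.6]
 lateral x 0.1 [-143.6, -140.0, -51.6, -47.0]
scene
 dy -0.045 front [161.3] (124, 10) back [40.9, 53.2, 54.1]
 dy -0.0425 front [136.0, 161.9] (114, 8) back [40.7, 44.1]
 dy -0.04 front [136.1, 161.8] (115, 9) back [40.2, 44.0]
 dy -0.035 front [136.2, 162.0] (115, 9) back [39.3, 43.1]
 dy 0.035 front [135.2, 139.9, 148.3, 165.2] (66, 5) back [38.7, 43.6]
 dy 0.04 front [162.4] (106, 5) back [39.1, 46.7]
 dy 0.0425 front [162.0] (121, 5) back [39.6]
 dy 0.045 front [161.1] (115, 5) back [41.0]
 riser edge y -0.195 [121.8]
 riser edge y -0.17 [121.2]
 riser edge y -0.02 [120.9]
 riser edge y 0.005 [120.9]
 lateral x 0.06 [-149.8, -140.7, -53.2, -48.9]
 lateral x 0.08 [-149.8, -140.8, -53.3, -48.9]
 lateral x 0.1 [-149.6, -140.9, -53.2, -48.8]
```

View pics/fin.png

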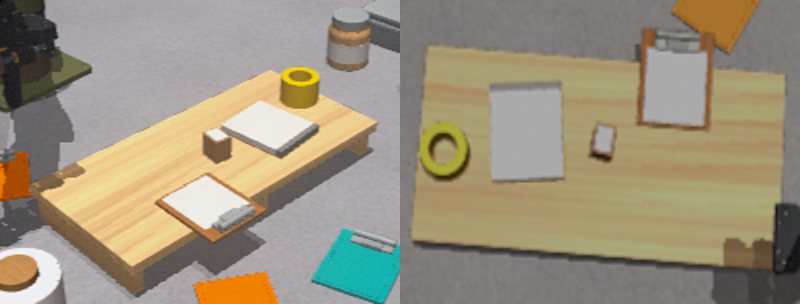

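The last picture shows the clipboard flat and square past the far edge, the slip pad, box and tape where they were, and the gripper well clear. Overhang: about 40.6 mm from the top view, 40.0 mm from the scene view, skew within 0.3°. Handing in.

```bash
python3 -c "
from h import *
print(r.finish_job())"
```

```text
the job is handed in; nothing more can be done
None
```

The clipboard's clip end now sticks out about 40 mm past the riser's far edge, and the job is handed in. I pushed its rear edge with the half-open fingers in two strokes, with a check in between. The clock read 10.05 s before the last check and hand-in.

**Last checks:**
- **Overhang:** edge profiles gave about 40.6 mm in the top view and 40.0 mm in the scene view, with the riser edge read in the same views.
- **Squareness:** the skew is within about 0.3°.
- **Force and surroundings:** no reading after a move was above about 2 N. In the last pictures the slip pad, label box and tape roll looked unmoved, judged by eye. The gripper was well clear of everything.

**What failed or disagreed:**
- One move call was refused because some rows lacked fields; nothing moved.
- The blue-channel outline fits caught on shadows and were up to 6° off in yaw. I discarded them and used the grey-image fits and intensity profiles instead.
- On the clip side away from the label box, the top-view front edge runs into the orange board behind it. Squareness at that corner therefore rests on the rear edge and the scene view.

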